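# Open the long sample case by its recessed paddle latch

### The job

Two steel sample cases stand on the bench, a long one and a short one. Open the long one: pull up the paddle handle sunk in its lid to trip the latch, keep pulling to raise the lid to 45 degrees or more, and leave it standing open with the paddle let go. Leave the short case shut.

Things in the scene. Friction and masses are not known exactly. Their poses are not given: they have to be found in the camera images.
- long_box: The long case: grey steel, 240 mm deep (x) by 320 mm wide (y), 134 mm high with its lid shut; fixed. Origin: centre of its underside; x points from its front (latch side, towards the robot) to its back, y along its width, z up. The lid's hinge line runs along y at x = +120, z = +130 mm. Two cores stand inside.
- long_grip (a point): Point to grip the long case's paddle: the middle of its rolled front edge, a dark steel bar 12 mm in diameter and 44 mm long (along y), with a narrower plate behind it back to the pivot. It lies 8 mm below the shut lid's top. Its axes are the case's while shut and turn with paddle and lid. Free round the bar: 43 mm beyond either end, 26 mm in front; dish floor 28 mm below this point.
- long_paddle (a joint): Angle of the long case's paddle against its lid, rad: 0 lying shut, 0.6 at its stop. Its front edge comes up about a pivot line along y, 40 mm behind (+x) and 4 mm above point long_grip when shut. A spring (about 2 to 5 N at the grip) returns it to 0 when let go. The latch frees the lid at about 0.25 to 0.3; the paddle may then sink back.
- long_lid (a joint): Angle of the long case's lid, rad: 0 shut, opens to 1.2, its front edge going up and back about the hinge line. A friction hinge (about 10 to 20 N at the paddle) holds it at any angle. The paddle lies in an open dish, 78 (x) by 130 mm (y) and 36 mm deep, sunk in the lid; the dish's front wall stands 16 mm behind the lid's front edge.
- short_box: The short case: same make, 200 mm deep by 200 mm wide, 134 mm high, fixed, with an equal paddle; it must stay shut. Origin and axes as for the long case.
- short_lid (a joint): Angle of the short case's lid, rad: 0 shut.

How it is judged:
On the way, in this order (a step that is already met when the one before it is completed fails the run):
1. the long case's paddle is pulled up and trips the latch (value of joint long_paddle above 0.2 rad), for 0.05 s.
2. the long case's lid is raised (value of joint long_lid above 0.7 rad), for 0.1 s.
At the end, for the whole second after the job is handed in: The long case's lid stands open by 0.7 rad (40 degrees) or more, at rest, its paddle let go and sprung back (below 0.15 rad), and the short case is shut (lid below 0.1 rad) (value of joint long_lid above 0.7 rad and velocity of joint long_lid between -0.05 and 0.05 rad/s and value of joint long_paddle below 0.15 rad and value of joint short_lid below 0.1 rad); the robot touches nothing.
It fails at once if the short case's lid is opened (value of joint short_lid above 0.1 rad).
It also fails if it takes over 43 s, if anything falls off the work surface, if the arm or the gripper's body presses on something with over 40 N, if the wrist force passes 120 N, or if a joint passes its speed limit or range.

### The arm

A 6-joint arm with a two-finger parallel gripper is mounted at the origin on a cart in front of the work surface, level with it; the furniture and walls round the work are solid. World frame = base frame: x ahead of the robot, y to its left, z up, the work surface at z = 0. Lengths are in m, angles in rad, forces in N, time in s.
With the tool pointing down it reaches from about 0.35 to 0.85 m from the base axis. Payload 8.1 kg.
Tool frame: the origin (TCP) lies midway between the tips of the shut fingers; the grasp point (between the pads) lies 19 mm behind it; z points along the fingers, y is the direction in which the jaws open and shut (so a half turn about z gives the same grasp; the last joint's range is limited). The gripper opens to 93 mm and grips with 3 to 60 N. Pads are 15 mm wide; open, the fingers measure 128 mm over their backs; the gripper's body (75 mm by 188 mm) begins 65 mm behind the grasp point.
Start: joints at [-1.253, 0.13, 1.488, -0, 1.523, -0.085], TCP at [0.235, -0.552, 0.219] pointing down, gripper open.
Joint ranges: [-2.96, 2.96], [-0.89, 2.26], [0.02, 2.5], [-1.34, 4.48], [0, 2.73], [-2.66, 2.66]. Speed limits (rad/s): [2.39, 2.39, 2.79, 3.14, 3.14, 3.14].

### API

Orientations are given as a rotation vector (axis times angle).
In Python, from plant import robot, optics, ticket gives the robot as it stands.
- The arm moves only by the tool send_rows, never from a script. Its argument "targets" is a list of rows, each a list of 3 entries, a list of its own where there are three numbers: the opening, from -1 (shut) to 1 (fully open), then the shift along the tool's x, y, z in mm, then the turn about the tool's z in rad. A call has 1 to 12 rows; each row shifts and turns the commanded pose from where the row before left it, along the tool's axes as they then stand; what a row does not reach is not made up. A row lasts 1/10 s, in which the tool goes at most 50 mm and 8.59 degrees, less where a joint would pass 70% of its speed; a pose out of reach is approached as far as the arm can. A call with a gripper value outside its range is refused whole. The fingers move at their own pace and stop on an object; "newtons" is the grip in N (left out, the last holds). Time passes only in rows, so rows that do not move let the fingers close. It gives the time, the measured TCP pose, the force and the opening at its end, in the units of the state.
- robot.read_state(): the state, without advancing time (a new reading comes with each control period).
- optics.read_camera(name): name is "side" or "top"; returns a dict with "color" (480x640x3 uint8, red, green, blue), "K" (3x3 intrinsics, pixels), "position" and "orientation" of the camera in the world. Camera axes: x right, y up, looking along -z (the intrinsics and any distortion apply to the point x, -y, -z); pixel columns grow to the right and rows downward; lengths in m; the calibration is good to about 2 mm. A picture is of the moment at which its call begins. There is no depth.
- ticket.close_job(): hands the job in, once; it reports no verdict.
Trained networks look in the newest picture that a camera, given by its name, has taken for a name from the list of things; names that differ only in an ending like _2 or _b are one class to them, and where a whole thing is asked for, a point or a joint stands for the part that bears it (a point fixed in the world has none). Each returns a list of dicts, best first, with "confidence" (0 to 1); they miss things now and then, are a little off and sometimes report something else, mostly with a low value. They report only what shows in the picture. A call takes as long as a camera call.
- optics.cut_out(camera, name): "region" (480x640 bool, what is visible of it) and "point" ([column, row] in pixels, amid what is visible of it).
The state is a dict: "t": time; "q": joint angles; "dq": joint speeds; "joint_torque": joint torques, N m; "tool_pos": TCP position; "orientation": TCP orientation; "force": force on the tool from outside, world axes, zero at the start; "wrist_torque": the same for the moment, N m; "opening": finger opening in m.
Only numpy, scipy, OpenCV 4.12 (cv2) and the standard library are available. Lean on these libraries where they do the work, as an engineer would, in place of code of your own. Each camera call takes 0.05 s, during which the arm holds its last target.

## Working session

There is one attempt and no reset: what is moved stays moved. The work goes in short steps, Python scripts to look and compute and a tool call to move; the robot and the scene stay as the last step left them, time stands still between calls to the robot, and variables do not carry over. Pictures are saved under pics/ and viewed, and the job is handed in when it is done.

Besides the shell and the picture viewer there is one more tool, called after ">>>" by a JSON object that holds its "api" and its "payload". send_rows: Moves the arm, as the interface text tells. Its arguments: {"type":"object","properties":{"targets":{"type":"array","items":{"type":"array"}},"newtons":{"type":"number"}},"required":["targets"]}

```bash
ls; mkdir -p pics
cat > h.py <<'E'
import numpy as np, cv2
from scipy.spatial.transform import Rotation as R
from plant import robot, optics, ticket
def snap(n,f):
    d=optics.read_camera(n); cv2.imwrite('pics/'+f,d['color'][:,:,::-1]); return d
E
python3 - <<'E'
from h import *
print(robot.read_state())
for n in ['side','top']:
    d=snap(n,n+'0.png'); print(n,d['K'],d['position'],d['orientation'],[k for k in d])
    for nm in ['long_box','long_grip','short_box']:
        for r in optics.cut_out(n,nm): 
            ys,xs=np.where(r['region']);print(nm,r['confidence'],r['point'],xs.min(),xs.max(),ys.min(),ys.max(),len(xs))
E
```

```text
pics
{'t': 0.0, 'q': array([-1.25342220e+00,  1.31165099e-01,  1.48927019e+00, -7.87414867e-06,
        1.52301454e+00, -8.54278909e-02]), 'dq': array([-0.0009615 ,  0.00176979,  0.00202323,  0.001011  , -0.00063734,
        0.00058464]), 'joint_torque': array([ 4.16020730e-04, -5.59843862e+01, -4.91761923e+01,  7.70802959e-02,
        3.60810512e-02, -1.57886420e-04]), 'tool_pos': array([ 0.23502108, -0.55143094,  0.2175901 ]), 'orientation': array([-3.07628586e+00, -6.28082912e-01,  3.49629196e-04]), 'force': array([ 0.98066705, -0.839918  ,  0.36277629]), 'wrist_torque': array([0.02158284, 0.02251161, 0.01568058]), 'opening': 0.09310537291099137}
side [[510.04106102   0.         320.82558046]
 [  0.         510.04106102 244.13796796]
 [  0.           0.           1.        ]] [0.3797263  0.48546526 0.98732012] [ 0.14019166 -0.69310146 -2.71503136] ['color', 'K', 'position', 'orientation']
long_box 0.96 [291.1, 347.7] 182 392 237 464 27481
long_grip 0.72 [319.9, 354.1] 304 338 332 366 564
long_grip 0.53 [289.9, 344.7] 183 390 237 459 26222
short_box 0.73 [366.4, 187.8] 308 424 127 252 11230
top [[581.04624383   0.         312.16553773]
 [  0.         581.04624383 244.01508078]
 [  0.           0.           1.        ]] [0.36711495 0.0348764  1.22808203] [ 0.12243327 -0.12100975 -1.57374691] ['color', 'K', 'position', 'orientation']
long_box 0.82 [206.8, 246.6] 114 296 178 317 22227
long_grip 0.78 [202.2, 274.6] 191 218 263 289 508
short_box 0.77 [402.4, 253.8] 344 469 195 316 12333
```

View pics/side0.png

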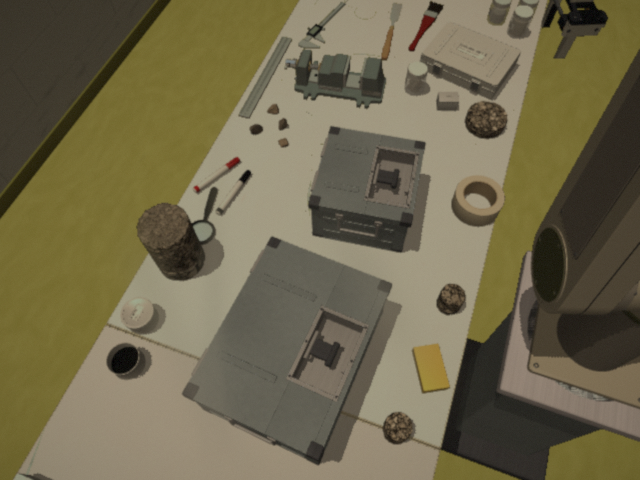

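View pics/top0.png

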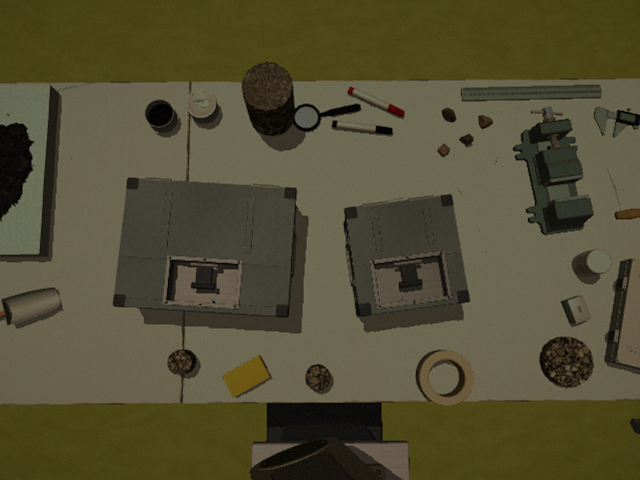

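```bash
cat >> h.py <<'E'
def ray(d,p):
    Rm=R.from_rotvec(d['orientation']).as_matrix(); K=d['K']
    v=np.array([(p[0]-K[0,2])/K[0,0],-(p[1]-K[1,2])/K[1,1],-1.]); return d['position'],Rm@v
def onz(d,p,z):
    o,v=ray(d,p); return o+v*(z-o[2])/v[2]
def proj(d,P):
    Rm=R.from_rotvec(d['orientation']).as_matrix();K=d['K']
    c=(np.atleast_2d(P)-d['position'])@Rm
    return np.c_[K[0,2]+K[0,0]*c[:,0]/-c[:,2],K[1,2]-K[1,1]*c[:,1]/-c[:,2]]
def tri(obs):
    A=np.zeros((3,3));b=np.zeros(3)
    for d,p in obs:
        o,v=ray(d,p);v=v/np.linalg.norm(v);M=np.eye(3)-np.outer(v,v);A+=M;b+=M@o
    return np.linalg.solve(A,b)
E
python3 - <<'E'
from h import *
from scipy.optimize import minimize
D={};M={};P={}
for n in ['side','top']:
    D[n]=optics.read_camera(n)
    for k in ['long_box','short_box']: M[n,k]=optics.cut_out(n,k)[0]['region']
    P[n]=optics.cut_out(n,'long_grip')[0]['point']
print(P, 'tri',tri([(D[n],P[n]) for n in D]), [onz(D[n],P[n],.126) for n in D])
for k,(a,b) in {'long_box':(.24,.32),'short_box':(.2,.2)}.items():
    C=np.array([[x,y,z] for x in(-a/2,a/2) for y in(-b/2,b/2) for z in(0,.134)])
    def sil(p,n):
        W=C@R.from_euler('z',p[2]).as_matrix().T+[p[0],p[1],0]
        h=cv2.convexHull(proj(D[n],W).astype(np.float32))
        m=np.zeros((480,640),np.uint8); cv2.fillConvexPoly(m,np.round(h*16).astype(np.int32),1,shift=4); return m>0
    f=lambda p:sum((sil(p,n)^M[n,k]).sum() for n in D)
    c=np.mean([onz(D['top'],np.argwhere(M['top',k]).mean(0)[::-1],.1)],axis=0)
    best=min((minimize(f,[c[0],c[1],y],method='Nelder-Mead',options=dict(initial_simplex=np.array([[c[0],c[1],y]]*4)+np.vstack([np.zeros(3),np.diag([.02,.02,.1])]))) for y in(-.15,0,.15)),key=lambda r:r.fun)
    p=best.x;print(k,p,best.fun)
    for n in D:
        im=D[n]['color'][:,:,::-1].copy()
        for zz in (.134,):
            W=C[C[:,2]==zz][[0,1,3,2]]@R.from_euler('z',p[2]).as_matrix().T+[p[0],p[1],0]
            cv2.polylines(im,[np.round(proj(D[n],W)).astype(np.int32)],True,(0,0,255),1)
        if k=='long_box':
            u=proj(D[n],P3:=tri([(D[m],P[m]) for m in D]))[0]; cv2.circle(im,(int(u[0]),int(u[1])),2,(0,255,0),-1)
            crop=im[230:470,170:410] if n=='side' else im[165:330,100:310]
            cv2.imwrite(f'pics/fit_{n}.png',cv2.resize(crop,None,fx=2.4,fy=2.4,interpolation=cv2.INTER_CUBIC))
E
```

```text
{'side': [319.8, 354.8], 'top': [205.1, 277.9]} tri [0.47958228 0.24366552 0.10407072] [array([0.47923909, 0.2496882 , 0.126     ]), array([0.47524427, 0.23947018, 0.126     ])]
long_box [ 0.53757509  0.23811339 -0.07350081] 1324.0
short_box [ 0.51859075 -0.14566571  0.12669944] 783.0
```

View pics/fit_side.png

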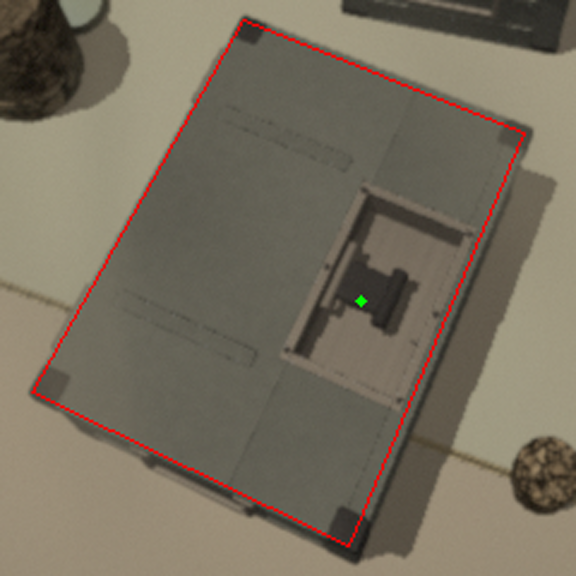

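View pics/fit_top.png

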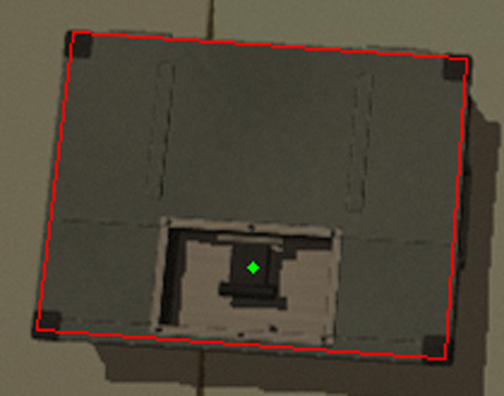

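Run:
```python
from h import *
a=cv2.imread('pics/side0.png')[320:395,285:370]; b=cv2.imread('pics/top0.png')[250:320,155:250]
a=cv2.resize(a,None,fx=7,fy=7,interpolation=cv2.INTER_CUBIC);b=cv2.resize(b,None,fx=7,fy=7,interpolation=cv2.INTER_CUBIC)
cv2.imwrite('pics/za.png',cv2.convertScaleAbs(a,alpha=1.6));cv2.imwrite('pics/zb.png',cv2.convertScaleAbs(b,alpha=2))
```

```text
(no output)
```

View pics/za.png

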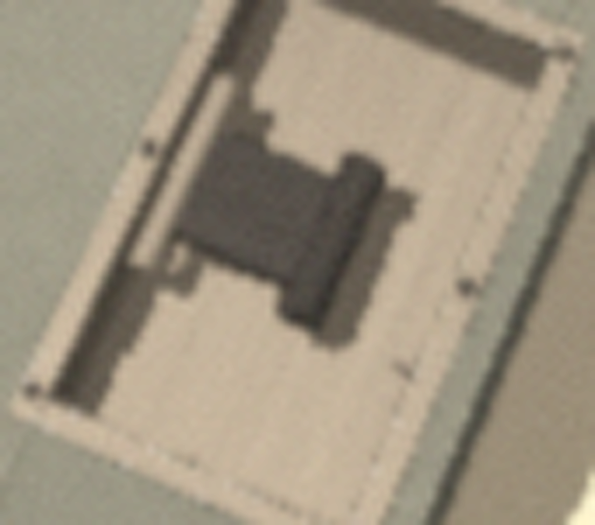

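View pics/zb.png

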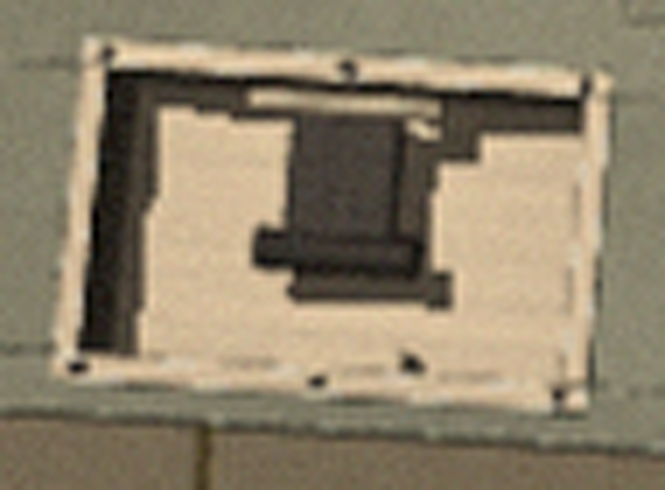

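Run:
```python
from h import *
s=optics.read_camera('side');t=optics.read_camera('top')
for a,b in [((332.5,354.3),(203.2,285.5)),((336.3,343.3),(214.4,286.1)),((327.9,364.3),(192.1,285.1))]:
    print(tri([(s,a),(t,b)]),onz(s,a,.126),onz(t,b,.126))
p=np.array([0.53757509,0.23811339,-0.0735])
Rz=R.from_euler('z',p[2]).as_matrix()
for lx in(-72,-78):print(Rz@[lx/1000,0,.126]+[p[0],p[1],0])
for z in(.134,):
  g=np.mean([onz(s,(332.5,354.3),.126),onz(t,(203.2,285.5),.126)],axis=0); print(g,Rz.T@(g-[p[0],p[1],0]))
# dish corners top, side
for q in [(96,50),(600,82),(570,395),(68,366)]:
    w=onz(t,(155+q[0]/7-.4,250+q[1]/7-.4),.134); print(w,Rz.T@(w-[p[0],p[1],0]))
print(R.from_rotvec(robot.read_state()['orientation']).as_matrix().round(3), robot.read_state()['t'])
```

```text
[0.4596358  0.24220966 0.12875837] [0.45896987 0.24143731 0.126     ] [0.46078939 0.24275861 0.126     ]
[0.45925475 0.22121743 0.12742057] [0.45924685 0.22078212 0.126     ] [0.45951279 0.22146242 0.126     ]
[0.46048316 0.26236246 0.13312118] [0.46056038 0.26050619 0.126     ] [0.46168491 0.26386301 0.126     ]
[0.46576948 0.24340063 0.126     ]
[0.45978568 0.24384123 0.126     ]
[0.45987963 0.24209796 0.126     ] [-0.07777829 -0.00173166  0.126     ]
[0.5152315  0.30878484 0.134     ] [-0.02747294  0.06883987  0.134     ]
[0.5055971  0.17185693 0.134     ] [-0.02702619 -0.06842584  0.134     ]
[0.42118386 0.17881272 0.134     ] [-0.11172231 -0.06768762  0.134     ]
[0.42978213 0.31356795 0.134     ] [-0.11304284  0.06733519  0.134     ]
[[ 0.92   0.392  0.   ]
 [ 0.392 -0.92  -0.   ]
 [-0.     0.    -1.   ]] 0.9
```

>>> {"api": "send_rows", "payload": {"targets": [[0.4,[34.2,-33.4,0],0],[0.4,[34.2,-33.4,0],0],[0.4,[34.2,-33.4,0],0],[0.4,[34.2,-33.4,0],0],[0.4,[34.2,-33.4,0],0],[0.4,[34.2,-33.4,0],0],[0.4,[34.2,-33.4,0],0],[0.4,[34.2,-33.4,0],0],[0.4,[34.2,-33.4,0],0]]}}

```text
t: 1.8
tool_pos: [0.401, -0.153, 0.219]
orientation: [3.078, 0.628, 0.001]
force: [0.4, -0.6, -0.1]
opening: 0.0653
```

>>> {"api": "send_rows", "payload": {"targets": [[0.4,[23.4,-38,0],0],[0.4,[23.4,-38,0],0],[0.4,[23.4,-38,0],0],[0.4,[23.4,-38,0],0],[0.4,[23.4,-38,0],0],[0.4,[23.4,-38,0],0],[0.4,[23.4,-38,0],0],[0.4,[23.4,-38,0],0],[0.4,[23.4,-38,0],0]]}}

```text
t: 2.7
tool_pos: [0.4602, 0.2445, 0.2189]
orientation: [-3.078, -0.629, -0.001]
force: [1.1, -1.8, 0.7]
opening: 0.065
```

>>> {"api": "send_rows", "payload": {"targets": [[0.4,[0,0,0],-0.148],[0.4,[0,0,0],-0.148],[0.4,[0,0,0],-0.148],[0.4,[0,0,0],-0.148],[0.4,[0,0,0],-0.148],[0.4,[0,0,0],-0.148],[0.4,[0,0,0],-0.148],[0.4,[0,0,0],-0.148],[0.4,[0,0,0],-0.148]]}}

```text
t: 3.6
tool_pos: [0.4603, 0.2424, 0.2187]
orientation: [2.025, 2.402, 0.0]
force: [-0.5, 0.7, -0.3]
opening: 0.065
```

>>> {"api": "send_rows", "payload": {"targets": [[0.4,[0,0,0],-0.148],[0.4,[0,0,0],-0.148],[0.4,[0,0,0],-0.148],[0.4,[0,0,0],-0.148],[0.4,[0,0,0],-0.148],[0.4,[0,0,0],-0.148],[0.4,[0,0,0],-0.148],[0.4,[0,0,0],-0.148],[0.4,[0,0,0],-0.148],[0.4,[0,0,0],0],[0.4,[0,0,0],0]]}}

```text
t: 4.7
tool_pos: [0.4602, 0.2424, 0.2187]
orientation: [0.125, 3.139, 0.0]
force: [0.5, -0.8, -0.3]
opening: 0.0651
```

```bash
cat > where.py <<'E'
from h import *
s=robot.read_state(); Rm=R.from_rotvec(s['orientation']).as_matrix()
G=np.array([0.4600,0.2425,0.126]); T=G-[0,0,.019]; yaw=-0.0735
print(s['t'],s['tool_pos'].round(4),s['q'].round(3),s['opening'],s['force'].round(1))
print(Rm.round(3)); yc=np.array([-np.sin(yaw),np.cos(yaw),0])
b=Rm.T@yc; print('shift to grasp TCP (tool,mm)',(Rm.T@(T-s['tool_pos'])*1000).round(1),'turn',np.arctan2(-b[0],b[1]))
E
python3 where.py
python3 - <<'E'
from h import *
snap('top','top1.png');snap('side','side1.png')
E
```

```text
4.7 [0.4602 0.2424 0.2187] [ 0.386 -0.087  1.708  0.     1.52  -1.105] 0.06509916409825842 [ 0.5 -0.8 -0.3]
[[-0.997  0.079  0.   ]
 [ 0.079  0.997  0.   ]
 [-0.     0.    -1.   ]]
shift to grasp TCP (tool,mm) [2.000e-01 1.000e-01 1.117e+02] turn -0.005803785671321609
```

>>> {"api": "send_rows", "payload": {"targets": [[0.4,[0,0,30],0.006],[0.4,[0,0,30],0],[0.4,[0,0,10],0],[0.4,[0,0,0],0],[0.4,[0,0,0],0]]}}

```text
t: 5.3
tool_pos: [0.4608, 0.2426, 0.1498]
orientation: [0.128, 3.138, 0.001]
force: [-0.1, 0.2, -0.4]
opening: 0.0651
```

Run:
```python
from h import *
d=snap('side','side2.png');t=snap('top','top2.png')
a=d['color'][230:470,240:440,::-1];cv2.imwrite('pics/c2.png',cv2.convertScaleAbs(cv2.resize(a,None,fx=2.5,fy=2.5,interpolation=cv2.INTER_CUBIC),alpha=1.6))
a=t['color'][165:330,100:310,::-1];cv2.imwrite('pics/c2t.png',cv2.convertScaleAbs(cv2.resize(a,None,fx=3,fy=3,interpolation=cv2.INTER_CUBIC),alpha=1.6))
```

```text
(no output)
```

View pics/c2.png

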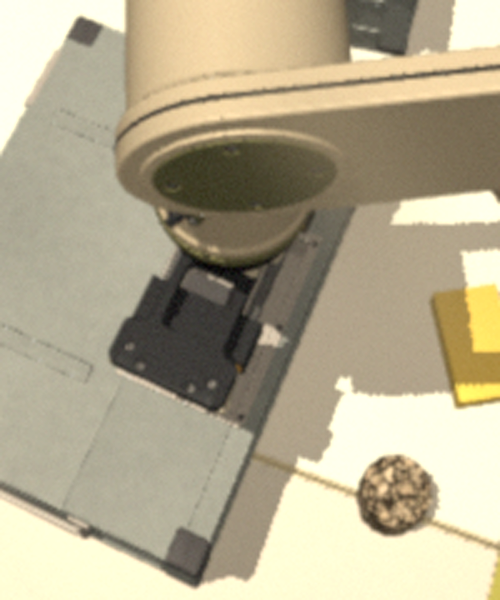

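View pics/c2t.png

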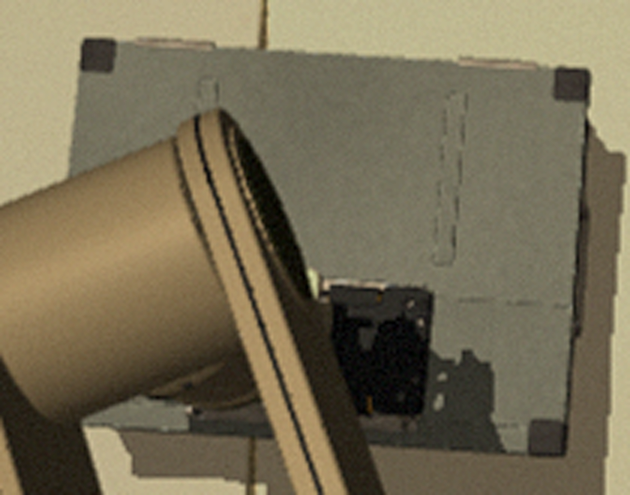

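>>> {"api": "send_rows", "payload": {"targets": [[0.4,[0,0,10],0],[0.4,[0,0,10],0],[0.4,[0,0,10],0],[0.4,[0,0,6],0],[0.4,[0,0,5.5],0],[0.4,[0,0,0],0],[0.4,[0,0,0],0]]}}

```text
t: 6.1
tool_pos: [0.4602, 0.2424, 0.1071]
orientation: [-0.127, -3.139, 0.0]
force: [0.4, -0.1, 0.1]
opening: 0.0653
```

```bash
python3 where.py
```

```text
6.1 [0.4602 0.2424 0.1071] [ 0.386 -0.003  1.835  0.     1.309 -1.104] 0.06525908547800763 [ 0.4 -0.1  0.1]
[[-0.997  0.081 -0.   ]
 [ 0.081  0.997 -0.   ]
 [ 0.    -0.    -1.   ]]
shift to grasp TCP (tool,mm) [0.2 0.1 0.1] turn -0.0072663217930459215
```

>>> {"api": "send_rows", "payload": {"targets": [[-1,[0,0,0],0],[-1,[0,0,0],0],[-1,[0,0,0],0],[-1,[0,0,0],0],[-1,[0,0,0],0],[-1,[0,0,0],0]], "newtons": 45}}

```text
t: 6.7
tool_pos: [0.4603, 0.2418, 0.1074]
orientation: [0.127, 3.139, -0.002]
force: [-1.6, -5.3, 4.0]
opening: 0.0434
```

```bash
python3 where.py
cat > path.py <<'E'
import numpy as np
H=np.array([120,130.]);P=np.array([-38,130.]);v=np.array([-40,-4.])
r=lambda a:np.array([[np.cos(a),np.sin(a)],[-np.sin(a),np.cos(a)]])
g=lambda th,ph:H+r(th)@(P-H+r(ph)@v)
if __name__=='__main__':
    pts=[(0,p) for p in(0,.1,.2,.3,.35,.4)]+[(t,.4) for t in np.arange(.05,1.0,.05)]
    q=[g(*p) for p in pts]
    for i in range(1,len(q)): d=q[i]-q[i-1]; print(np.round(pts[i],2),'tool x,z',round(-d[0],1),round(-d[1],1))
E
python3 path.py
```

```text
6.7 [0.4603 0.2418 0.1074] [ 3.860e-01 -3.000e-03  1.835e+00 -1.000e-03  1.310e+00 -1.104e+00] 0.04337949085670545 [-1.6 -5.3  4. ]
[[-0.997  0.081 -0.   ]
 [ 0.081  0.997 -0.001]
 [-0.    -0.001 -1.   ]]
shift to grasp TCP (tool,mm) [0.3 0.6 0.4] turn -0.007379308232562632
[0.  0.1] tool x,z 0.2 -4.0
[0.  0.2] tool x,z -0.2 -4.0
[0.  0.3] tool x,z -0.6 -4.0
[0.   0.35] tool x,z -0.4 -2.0
[0.  0.4] tool x,z -0.5 -1.9
[0.05 0.4 ] tool x,z -0.8 -9.8
[0.1 0.4] tool x,z -1.3 -9.7
[0.15 0.4 ] tool x,z -1.8 -9.7
[0.2 0.4] tool x,z -2.3 -9.6
[0.25 0.4 ] tool x,z -2.8 -9.4
[0.3 0.4] tool x,z -3.2 -9.3
[0.35 0.4 ] tool x,z -3.7 -9.1
[0.4 0.4] tool x,z -4.1 -8.9
[0.45 0.4 ] tool x,z -4.6 -8.7
[0.5 0.4] tool x,z -5.0 -8.5
[0.55 0.4 ] tool x,z -5.4 -8.2
[0.6 0.4] tool x,z -5.8 -7.9
[0.65 0.4 ] tool x,z -6.2 -7.6
[0.7 0.4] tool x,z -6.6 -7.3
[0.75 0.4 ] tool x,z -7.0 -7.0
[0.8 0.4] tool x,z -7.3 -6.6
[0.85 0.4 ] tool x,z -7.6 -6.2
[0.9 0.4] tool x,z -7.9 -5.8
[0.95 0.4 ] tool x,z -8.2 -5.4
```

>>> {"api": "send_rows", "payload": {"targets": [[-1,[0.2,0,-4],0],[-1,[-0.2,0,-4],0],[-1,[-0.6,0,-4],0],[-1,[-0.4,0,-2],0],[-1,[-0.5,0,-1.9],0],[-1,[0,0,0],0],[-1,[0,0,0],0]], "newtons": 50}}

```text
t: 7.4
tool_pos: [0.4606, 0.2417, 0.1221]
orientation: [-0.127, -3.137, 0.002]
force: [-0.6, -4.9, -10.9]
opening: 0.0431
```

```bash
python3 where.py
```

```text
7.4 [0.4606 0.2417 0.1221] [ 0.385 -0.015  1.818 -0.     1.341 -1.105] 0.043056773887956784 [ -0.6  -4.9 -10.9]
[[-0.997  0.081 -0.003]
 [ 0.081  0.997 -0.001]
 [ 0.002 -0.002 -1.   ]]
shift to grasp TCP (tool,mm) [ 0.7  0.8 15.1] turn -0.007328721456504254
```

>>> {"api": "send_rows", "payload": {"targets": [[-1,[-0.8,0,-9.8],0],[-1,[-1.3,0,-9.7],0],[-1,[-1.8,0,-9.7],0],[-1,[0,0,0],0],[-1,[0,0,0],0]]}}

```text
t: 7.9
tool_pos: [0.4649, 0.2415, 0.1525]
orientation: [-0.127, -3.137, 0.002]
force: [-2.7, -6.1, -7.3]
opening: 0.0431
```

```bash
python3 where.py
python3 - <<'E'
from h import *
snap('side','side3.png')
E
```

```text
7.9 [0.4649 0.2415 0.1525] [ 0.381 -0.033  1.779 -0.     1.398 -1.108] 0.04310681848359803 [-2.7 -6.1 -7.3]
[[-0.997  0.081 -0.002]
 [ 0.081  0.997 -0.001]
 [ 0.002 -0.001 -1.   ]]
shift to grasp TCP (tool,mm) [ 4.9  0.7 45.5] turn -0.0073903844018905025
```

View pics/side3.png

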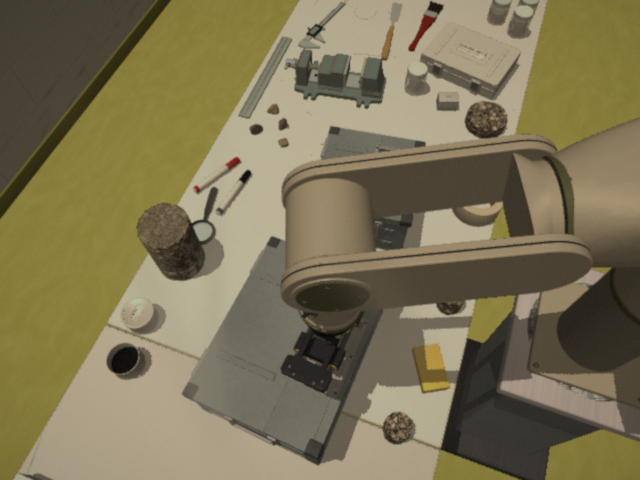

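Run:
```python
from h import *
a=cv2.imread('pics/side0.png')[225:475,175:435];b=cv2.imread('pics/side3.png')[225:475,175:435]
cv2.imwrite('pics/cmp.png',cv2.convertScaleAbs(cv2.resize(np.hstack([a,b]),(800,385),interpolation=cv2.INTER_CUBIC),alpha=1.5))
```

```text
(no output)
```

View pics/cmp.png

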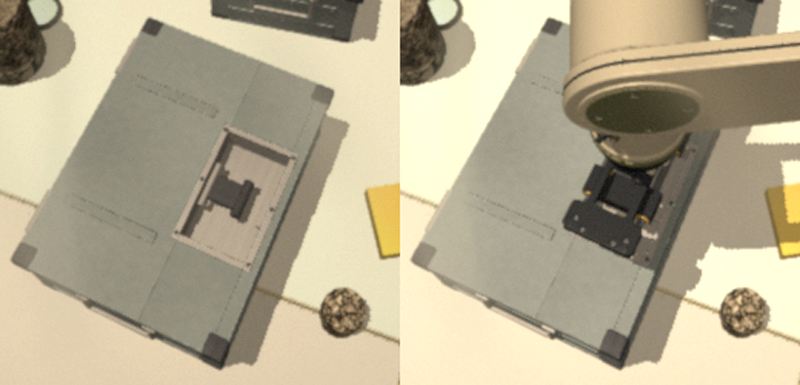

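>>> {"api": "send_rows", "payload": {"targets": [[0.4,[0,0,0],0],[0.4,[0,0,0],0],[0.4,[0,0,0],0]], "newtons": 60}}

```text
t: 8.25
tool_pos: [0.4668, 0.243, 0.1542]
orientation: [0.126, 3.136, 0.004]
force: [-0.5, -0.4, 1.5]
opening: 0.062
```

```bash
python3 where.py
python3 - <<'E'
from h import *
for n in ('side','top'):
    d=snap(n,n+'4.png')
    for nm in ('long_grip','long_lid'): print(n,nm,[(r['confidence'],r['point'],int(r['region'].sum())) for r in optics.cut_out(n,nm)])
E
```

```text
8.25 [0.4668 0.243  0.1542] [ 3.820e-01 -3.400e-02  1.776e+00  1.000e-03  1.395e+00 -1.108e+00] 0.06201139704691707 [-0.5 -0.4  1.5]
[[-0.997  0.08   0.003]
 [ 0.08   0.997  0.002]
 [-0.003  0.002 -1.   ]]
shift to grasp TCP (tool,mm) [ 6.9 -1.2 47.2] turn -0.007002765664167709
side long_grip [(0.72, [318.1, 345.0], 175), (0.54, [269.3, 367.6], 17212)]
side long_lid [(0.89, [270.0, 364.3], 17240)]
top long_grip []
top long_lid [(0.93, [243.8, 227.9], 13115)]
```

>>> {"api": "send_rows", "payload": {"targets": [[0.4,[3.5,-1.5,10],-0.007],[0.4,[3.4,0,14],0],[0.4,[0,0,14],0],[0.4,[0,0,10],0],[0.4,[0,0,0],0],[-1,[0,0,0],0],[-1,[0,0,0],0],[-1,[0,0,0],0],[-1,[0,0,0],0],[-1,[0,0,0],0]], "newtons": 60}}

```text
t: 9.55
tool_pos: [0.461, 0.2416, 0.1069]
orientation: [0.116, 3.134, 0.003]
force: [-0.8, -2.3, 20.7]
opening: 0.0435
```

>>> {"api": "send_rows", "payload": {"targets": [[-1,[0.2,0,-4],0],[-1,[0,0,0],0]]}}

```text
t: 9.75
tool_pos: [0.4608, 0.2415, 0.1084]
orientation: [0.116, 3.134, 0.003]
force: [12.9, 3.5, -4.5]
opening: 0.0432
```

>>> {"api": "send_rows", "payload": {"targets": [[-1,[-0.2,0,-4],0],[-1,[0,0,0],0]]}}

```text
t: 9.95
tool_pos: [0.4603, 0.2414, 0.1113]
orientation: [0.116, 3.136, 0.002]
force: [13.4, 5.1, -8.5]
opening: 0.0433
```

>>> {"api": "send_rows", "payload": {"targets": [[-1,[-0.6,0,-4],0],[-1,[0,0,0],0]]}}

```text
t: 10.15
tool_pos: [0.4599, 0.2414, 0.1145]
orientation: [0.116, 3.138, 0.002]
force: [10.7, 5.7, -11.7]
opening: 0.0431
```

>>> {"api": "send_rows", "payload": {"targets": [[-1,[-0.9,0,-3.9],0],[-1,[0,0,0],0]]}}

```text
t: 10.35
tool_pos: [0.4598, 0.2414, 0.1178]
orientation: [-0.116, -3.138, -0.001]
force: [7.3, 6.8, -10.7]
opening: 0.0431
```

>>> {"api": "send_rows", "payload": {"targets": [[-1,[-0.6,0,-3],0],[-1,[0,0,0],0]]}}

```text
t: 10.55
tool_pos: [0.46, 0.2414, 0.1203]
orientation: [-0.116, -3.137, -0.001]
force: [7.4, 6.1, -12.6]
opening: 0.0432
```

>>> {"api": "send_rows", "payload": {"targets": [[-1,[-0.6,0,-3],0],[-1,[0,0,0],0]]}}

```text
t: 10.75
tool_pos: [0.4601, 0.2413, 0.123]
orientation: [-0.116, -3.136, -0.001]
force: [6.5, 7.9, -13.6]
opening: 0.0432
```

>>> {"api": "send_rows", "payload": {"targets": [[-1,[-0.5,0,-3],0],[-1,[0,0,0],0]]}}

```text
t: 10.95
tool_pos: [0.4605, 0.2413, 0.1259]
orientation: [-0.116, -3.136, -0.001]
force: [4.4, 7.5, -12.1]
opening: 0.0434
```

Run:
```python
from h import *
print(robot.read_state()['wrist_torque'])
a=cv2.imread('pics/side3.png')[225:475,175:435];b=snap('side','side5.png')['color'][225:475,175:435,::-1]
cv2.imwrite('pics/cmp2.png',cv2.convertScaleAbs(cv2.resize(np.hstack([a,b]),(800,385),interpolation=cv2.INTER_CUBIC),alpha=1.5))
```

```text
[ 1.22834347 -0.62428805 -0.0078116 ]
```

View pics/cmp2.png

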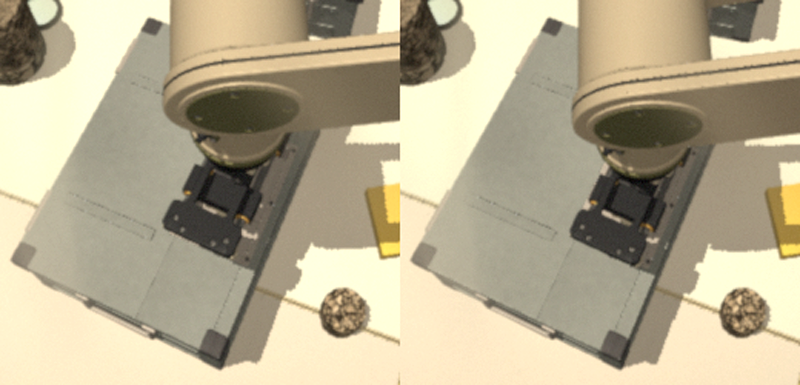

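>>> {"api": "send_rows", "payload": {"targets": [[-1,[-0.6,0,-3],0],[-1,[0,0,0],0]]}}

```text
t: 11.2
tool_pos: [0.4606, 0.2412, 0.1286]
orientation: [-0.115, -3.135, -0.0]
force: [4.0, 7.6, -14.4]
opening: 0.0433
```

>>> {"api": "send_rows", "payload": {"targets": [[-1,[-0.4,0,-3],0],[-1,[0,0,0],0]]}}

```text
t: 11.4
tool_pos: [0.461, 0.2412, 0.1316]
orientation: [-0.115, -3.135, -0.0]
force: [2.8, 7.8, -14.2]
opening: 0.043
```

>>> {"api": "send_rows", "payload": {"targets": [[-1,[-0.4,0,-3],0],[-1,[0,0,0],0]]}}

```text
t: 11.6
tool_pos: [0.4613, 0.2412, 0.1346]
orientation: [-0.115, -3.135, -0.0]
force: [3.2, 8.2, -12.5]
opening: 0.0433
```

Run:
```python
from h import *
a=cv2.imread('pics/side3.png')[225:475,175:435];b=snap('side','side6.png')['color'][225:475,175:435,::-1]
cv2.imwrite('pics/cmp3.png',cv2.convertScaleAbs(cv2.resize(np.hstack([a,b]),(800,385),interpolation=cv2.INTER_CUBIC),alpha=1.5))
```

```text
(no output)
```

View pics/cmp3.png

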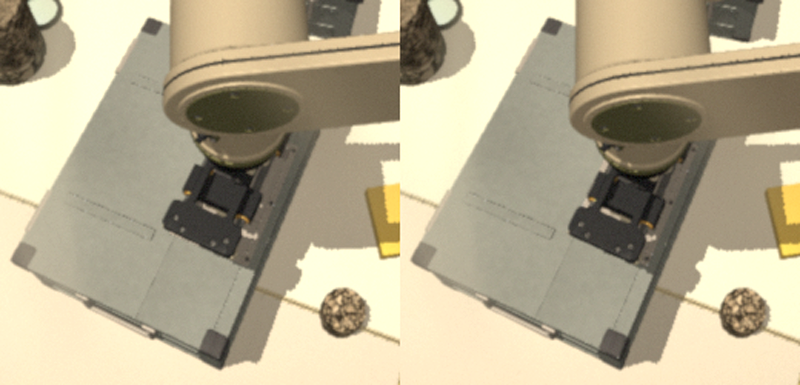

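Run:
```python
from h import *
s=robot.read_state();print(s['t'],s['force'],s['tool_pos'])
g=lambda f:cv2.cvtColor(cv2.imread('pics/'+f),cv2.COLOR_BGR2GRAY).astype(np.float32)
a=g('side0.png')
for f in ('side3.png','side5.png','side6.png'):
    b=g(f); 
    for (x,y,w,h) in ((300,435,40,32),(180,375,40,30),(380,415,40,30)):
        T=a[y:y+h,x:x+w]; S=b[y-15:y+h+15,x-15:x+w+15]
        S=cv2.resize(S,None,fx=4,fy=4,interpolation=cv2.INTER_CUBIC);T4=cv2.resize(T,None,fx=4,fy=4,interpolation=cv2.INTER_CUBIC)
        m=cv2.matchTemplate(S,T4,cv2.TM_CCOEFF_NORMED);_,v,_,l=cv2.minMaxLoc(m);print(f,(x,y),v,l[0]/4-15,l[1]/4-15)
b=cv2.imread('pics/side6.png')[310:400,270:370]
cv2.imwrite('pics/z6.png',cv2.convertScaleAbs(cv2.resize(b,None,fx=6,fy=6,interpolation=cv2.INTER_CUBIC),alpha=2.2))
b=cv2.imread('pics/side3.png')[310:400,270:370]
cv2.imwrite('pics/z3.png',cv2.convertScaleAbs(cv2.resize(b,None,fx=6,fy=6,interpolation=cv2.INTER_CUBIC),alpha=2.2))
```

```text
11.65 [  3.52991169   7.97452635 -12.85535718] [0.46130702 0.24124377 0.13446146]
side3.png (300, 435) 0.9524256587028503 -0.5 -0.5
side3.png (180, 375) 0.9946631789207458 0.0 0.0
side3.png (380, 415) 0.9991439580917358 0.0 0.0
side5.png (300, 435) 0.9794517755508423 -0.25 -0.5
side5.png (180, 375) 0.9965055584907532 0.0 0.0
side5.png (380, 415) 0.9991666078567505 0.0 0.0
side6.png (300, 435) 0.9428788423538208 -0.75 -0.75
side6.png (180, 375) 0.9940440654754639 0.0 0.0
side6.png (380, 415) 0.9991949200630188 0.0 0.0
```

View pics/z6.png

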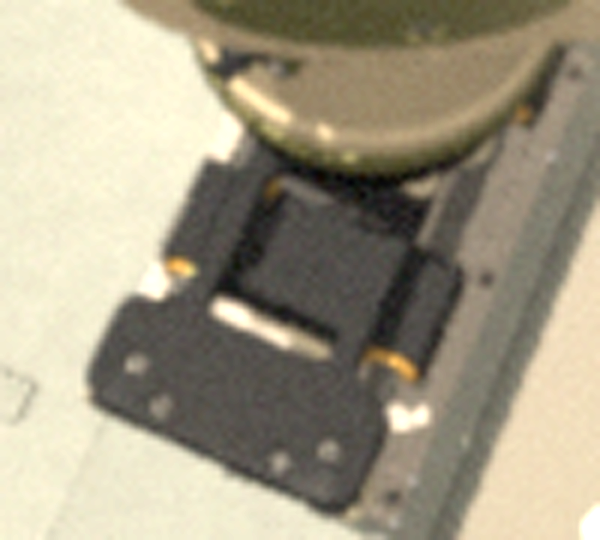

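View pics/z3.png

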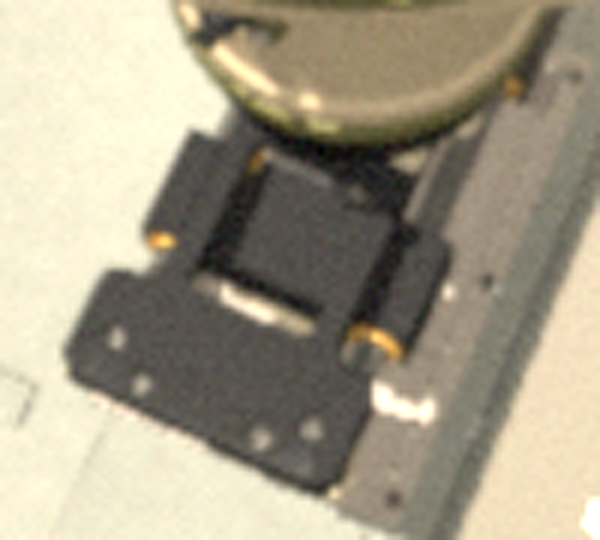

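```bash
cat >> h.py <<'E'
BX=np.array([0.53757509,0.23811339,-0.0735])
def lidpt(p,th):
    p=np.array(p,float)/1000; H=np.array([.12,0,.13]); d=p-H; c,s=np.cos(th),np.sin(th)
    q=H+np.array([c*d[0]+s*d[2],d[1],-s*d[0]+c*d[2]])
    return R.from_euler('z',BX[2]).as_matrix()@q+[BX[0],BX[1],0]
E
python3 - <<'E'
from h import *
d=optics.read_camera('side')
for th in(0,.01,.02,.03,.05,.1,.2): print(th,proj(d,lidpt([-120,160,134],th)),proj(d,lidpt([-120,-160,134],th)))
t=optics.read_camera('top')
for th in(0,.05,.1): print(th,proj(t,lidpt([-120,160,134],th)),proj(t,lidpt([-120,-160,134],th)))
E
```

```text
0 [[314.97786627 457.10242653]] [[387.91693712 284.80844146]]
0.01 [[314.91232037 456.90901915]] [[388.02550013 284.25584633]]
0.02 [[314.83231576 456.70777453]] [[388.12211927 283.69600283]]
0.03 [[314.73774701 456.49865478]] [[388.20670222 283.12892832]]
0.05 [[314.50450059 456.05664258]] [[388.33939419 281.97316283]]
0.1 [[313.65934505 454.81131556]] [[388.45418963 278.95869931]]
0.2 [[310.80555074 451.70661365]] [[387.71810439 272.40633221]]
0 [[114.81796218 302.27304009]] [[284.79827752 313.78887437]]
0.05 [[112.67442119 301.64721579]] [[284.50782495 313.28691465]]
0.1 [[110.53037933 300.68266923]] [[284.23639689 312.4463229 ]]
```

>>> {"api": "send_rows", "payload": {"targets": [[-1,[-0.3,0,-3],0],[-1,[-0.3,0,-3],0],[-1,[-0.4,0,-3],0]]}}

```text
t: 12.05
tool_pos: [0.4626, 0.2411, 0.1433]
orientation: [-0.115, -3.135, -0.0]
force: [5.8, 9.0, -15.0]
opening: 0.0433
```

>>> {"api": "send_rows", "payload": {"targets": [[-1,[-0.4,0,-3],0],[-1,[-0.4,0,-3],0],[-1,[-0.5,0,-3],0]]}}

```text
t: 12.35
tool_pos: [0.4643, 0.241, 0.1524]
orientation: [-0.115, -3.136, -0.0]
force: [6.5, 7.4, -16.2]
opening: 0.0434
```

```bash
cat > lid.py <<'E'
import sys
from h import *
s=robot.read_state();print(s['t'],s['force'].round(1),s['tool_pos'].round(4))
g=lambda im:cv2.cvtColor(im,cv2.COLOR_BGR2GRAY).astype(np.float32)
for n,boxes in (('side',((300,435,32,32),(376,275,22,24))),('top',((108,286,26,28),(278,296,26,26)))):
    a=g(cv2.imread(f'pics/{n}0.png')); b=g(snap(n,f'{n}_{sys.argv[1]}.png')['color'][:,:,::-1])
    for (x,y,w,h) in boxes:
        e=40;y0=max(y-e,0);y1=min(y+h+e,480)
        S=cv2.resize(b[y0:y1,x-e:x+w+e],None,fx=4,fy=4,interpolation=cv2.INTER_CUBIC);T=cv2.resize(a[y:y+h,x:x+w],None,fx=4,fy=4,interpolation=cv2.INTER_CUBIC)
        m=cv2.matchTemplate(S,T,cv2.TM_CCOEFF_NORMED);_,v,_,l=cv2.minMaxLoc(m);print(n,(x,y),round(v,2),l[0]/4-e,l[1]/4+y0-y)
E
python3 lid.py 7
```

```text
12.35 [  6.5   7.4 -16.2] [0.4643 0.241  0.1524]
side (300, 435) 0.86 -0.75 -0.75
side (376, 275) 0.84 -22.5 7.0
top (108, 286) 0.7 39.25 2.5
top (278, 296) 0.69 -0.5 -1.5
```

Run:
```python
from h import *
f=lambda p,y,x:cv2.resize(cv2.imread('pics/'+p)[y:y+60,x:x+80],(400,300),interpolation=cv2.INTER_CUBIC)
cv2.imwrite('pics/cc.png',cv2.convertScaleAbs(np.vstack([np.hstack([f('side0.png',420,270),f('side_7.png',420,270)]),np.hstack([f('top0.png',275,250),f('top_7.png',275,250)])]),alpha=1.8))
```

```text
(no output)
```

View pics/cc.png

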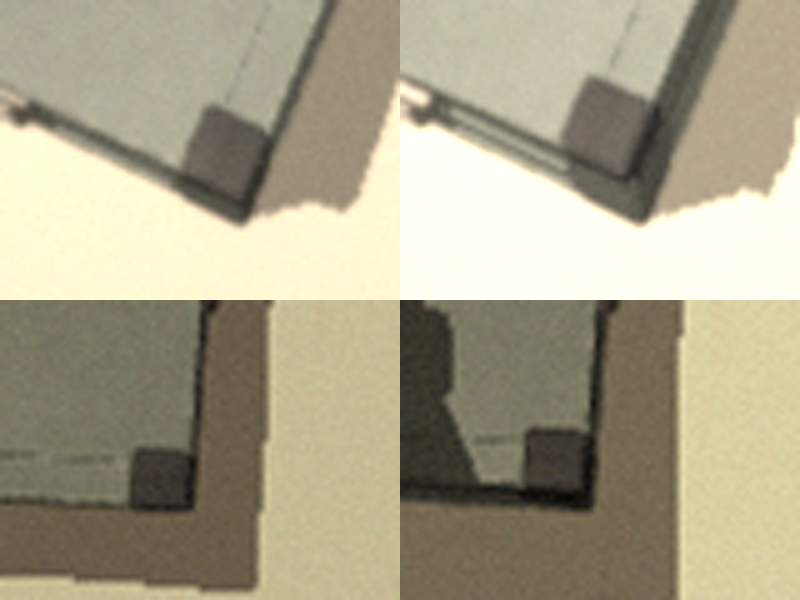

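View pics/side_7.png

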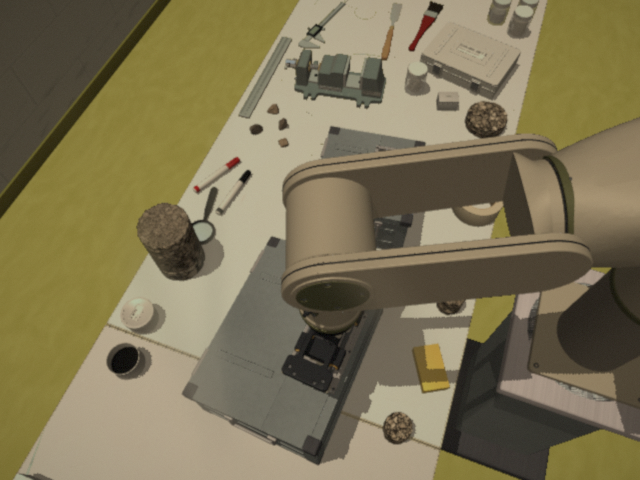

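Run:
```python
from path import *
from scipy.optimize import fsolve
g0=g(0,0)
for dx in (3.3,4,5):
  print(dx,fsolve(lambda p:g(*p)-g0-[dx,45.5],[.12,.5]))
for ph in(.3,.5,.6):
  th=fsolve(lambda t:(g(t[0],ph)-g0)[1]-45.5,[.12])[0];print(ph,th,g(th,ph)-g0)
ph=.5;pts=np.arange(.13,1.0,.05)
q=[g(t,ph) for t in pts]
for i in range(1,len(q)): d=q[i]-q[i-1]; print(round(pts[i],2),[round(-d[0],1),0,round(-d[1],1)])
```

```text
3.3 [0.20997649 0.09980411]
4 [0.2107416  0.09966663]
5 [0.16694633 0.32168578]
0.3 0.17113892960044624 [ 4.85047045 45.5       ]
0.5 0.13357673132837367 [ 6.80275247 45.5       ]
0.6 0.11587318506098557 [ 8.2535896 45.5      ]
0.18 [np.float64(-2.3), 0, np.float64(-9.5)]
0.23 [np.float64(-2.8), 0, np.float64(-9.4)]
0.28 [np.float64(-3.2), 0, np.float64(-9.2)]
0.33 [np.float64(-3.7), 0, np.float64(-9.1)]
0.38 [np.float64(-4.1), 0, np.float64(-8.9)]
0.43 [np.float64(-4.6), 0, np.float64(-8.7)]
0.48 [np.float64(-5.0), 0, np.float64(-8.4)]
0.53 [np.float64(-5.4), 0, np.float64(-8.2)]
0.58 [np.float64(-5.8), 0, np.float64(-7.9)]
0.63 [np.float64(-6.2), 0, np.float64(-7.6)]
0.68 [np.float64(-6.6), 0, np.float64(-7.3)]
0.73 [np.float64(-6.9), 0, np.float64(-6.9)]
0.78 [np.float64(-7.3), 0, np.float64(-6.6)]
0.83 [np.float64(-7.6), 0, np.float64(-6.2)]
0.88 [np.float64(-7.9), 0, np.float64(-5.8)]
0.93 [np.float64(-8.2), 0, np.float64(-5.4)]
0.98 [np.float64(-8.4), 0, np.float64(-5.0)]<stdin>:5: RuntimeWarning: The iteration is not making good progress, as measured by the 
 improvement from the last five Jacobian evaluations.
<stdin>:5: RuntimeWarning: The iteration is not making good progress, as measured by the 
 improvement from the last ten iterations.
```

>>> {"api": "send_rows", "payload": {"targets": [[-1,[-1.7,0,-4.8],0],[-1,[-1.7,0,-4.7],0],[-1,[-1.9,0,-4.7],0],[-1,[-1.4,0,-4.7],0],[-1,[-1.6,0,-4.6],0],[-1,[-1.6,0,-4.6],0]]}}

```text
t: 13.05
tool_pos: [0.4727, 0.2404, 0.1796]
orientation: [-0.114, -3.132, 0.0]
force: [1.2, 7.8, -15.2]
opening: 0.0433
```

Run:
```python
from h import *
s=robot.read_state();print(s['t'],s['force'].round(1),s['tool_pos'].round(4),s['opening'])
d=snap('side','side_8.png')
cv2.imwrite('pics/s8.png',cv2.convertScaleAbs(cv2.resize(d['color'][225:475,175:435,::-1],None,fx=2.3,fy=2.3,interpolation=cv2.INTER_CUBIC),alpha=1.6))
for th in(.2,.25,.3,.35):print(th,proj(d,lidpt([-120,160,134],th)))
```

```text
13.05 [  1.2   7.8 -15.2] [0.4727 0.2404 0.1796] 0.04331505704295879
0.2 [[310.80555074 451.70661365]]
0.25 [[308.77547126 449.84138188]]
0.3 [[306.33116294 447.76511941]]
0.35 [[303.46553593 445.47726324]]
```

View pics/s8.png

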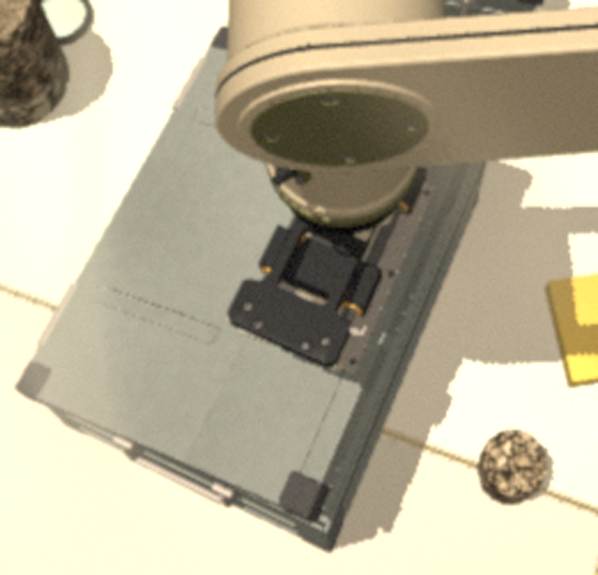

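>>> {"api": "send_rows", "payload": {"targets": [[-1,[-1.8,0.3,-4.5],0],[-1,[-1.9,0.3,-4.5],0],[-1,[-2.0,0.2,-4.5],0],[-1,[-2.1,0,-4.4],0],[-1,[-2.2,0,-4.4],0],[-1,[-2.3,0,-4.3],0],[-1,[-2.4,0,-4.3],0],[-1,[-2.5,0,-4.2],0]]}}

```text
t: 13.9
tool_pos: [0.493, 0.2392, 0.2196]
orientation: [0.116, 3.139, -0.0]
force: [2.0, 3.0, -18.1]
opening: 0.0431
```

>>> {"api": "send_rows", "payload": {"targets": [[-1,[-2.6,0,-4.1],0],[-1,[-2.7,0,-4.1],0],[-1,[-2.8,0,-4.0],0],[-1,[-2.9,0,-4.0],0],[-1,[-3.0,0,-3.9],0],[-1,[-3.1,0,-3.8],0]]}}

```text
t: 14.5
tool_pos: [0.51, 0.2379, 0.243]
orientation: [-0.116, -3.139, 0.0]
force: [3.1, 3.2, -19.1]
opening: 0.0429
```

```bash
cat > est.py <<'E'
from h import *
from path import *
import sys
from scipy.optimize import fsolve
s=robot.read_state();print(s['t'],s['force'].round(1),s['tool_pos'].round(4),s['opening'])
d=s['tool_pos']-[.461,.2416,.1069]; c,sn=np.cos(BX[2]),np.sin(BX[2])
dx=(c*d[0]+sn*d[1])*1000;dz=d[2]*1000;print('case dx,dy,dz',dx,(-sn*d[0]+c*d[1])*1000,dz)
for ph in(.0,.3,.5,.6):
  th=fsolve(lambda t:(g(t[0],ph)-g(0,0))[1]-dz,[.3])[0];print(ph,th.round(3),(g(th,ph)-g(0,0)).round(1))
im=snap('side',f'side_{sys.argv[1]}.png')
cv2.imwrite(f'pics/s{sys.argv[1]}.png',cv2.convertScaleAbs(cv2.resize(im['color'][200:475,150:435,::-1],None,fx=2,fy=2,interpolation=cv2.INTER_CUBIC),alpha=1.6))
E
python3 est.py 9
```

```text
14.5 [  3.1   3.2 -19.1] [0.51   0.2379 0.243 ] 0.042946228910190065
case dx,dy,dz 49.1033580629894 -0.086939475783357 136.11887797455898
0.0 0.751 [ 50.5 136.1]
0.3 0.692 [ 51.1 136.1]
0.5 0.661 [ 53.7 136.1]
0.6 0.649 [ 55.6 136.1]
```

View pics/s9.png

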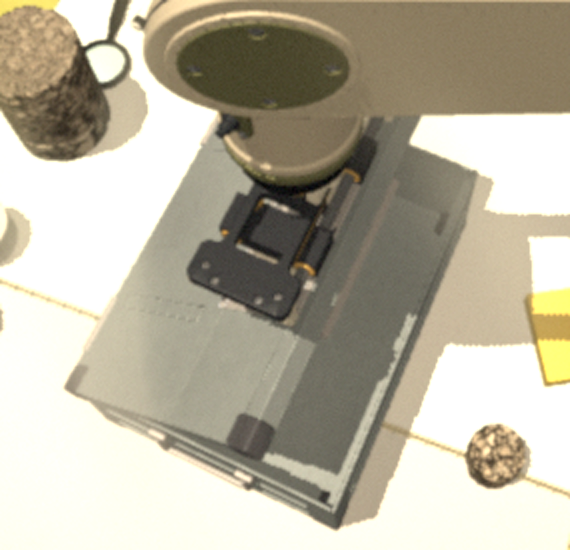

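>>> {"api": "send_rows", "payload": {"targets": [[-1,[-3.6,0,-3.6],0],[-1,[-3.7,0,-3.5],0],[-1,[-3.8,0,-3.4],0],[-1,[-3.8,0,-3.3],0],[-1,[-3.8,0,-3.2],0],[-1,[-3.9,0,-3.1],0],[-1,[-3.9,0,-3.0],0]]}}

```text
t: 15.25
tool_pos: [0.5357, 0.2362, 0.2673]
orientation: [-0.115, -3.138, -0.0]
force: [-6.7, 2.4, -10.5]
opening: 0.0432
```

>>> {"api": "send_rows", "payload": {"targets": [[-1,[-4.0,0,-2.9],0],[-1,[-4.0,0,-2.8],0],[-1,[-4.1,0,-2.7],0],[-1,[-4.1,0,-2.6],0],[-1,[-4.2,0,-2.5],0],[-1,[0,0,0],0],[-1,[0,0,0],0]]}}

```text
t: 15.95
tool_pos: [0.5564, 0.2347, 0.2816]
orientation: [0.115, 3.139, 0.001]
force: [-5.5, 2.0, -8.2]
opening: 0.0432
```

```bash
python3 est.py 10
```

```text
15.95 [-5.5  2.  -8.2] [0.5564 0.2347 0.2816] 0.04317225038624174
case dx,dy,dz 95.60209896226112 0.13557626473460152 174.6815324117938
0.0 1.059 [ 97.6 174.7]
0.3 1.003 [ 98.5 174.7]
0.5 0.98 [102.4 174.7]
0.6 0.974 [105.3 174.7]
```

View pics/s10.png

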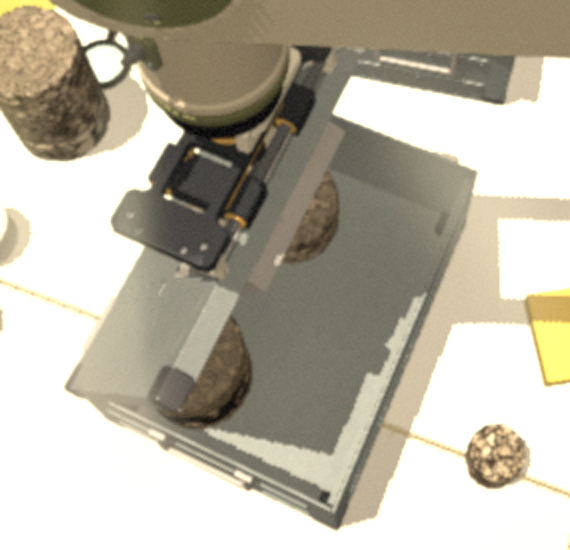

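>>> {"api": "send_rows", "payload": {"targets": [[0.0,[0,0,0],0],[0.3,[0,0,0],0],[0.4,[0,0,0],0],[0.4,[0,0,0],0],[0.4,[0,0,0],0]]}}

```text
t: 16.5
tool_pos: [0.5568, 0.2345, 0.2806]
orientation: [0.116, 3.138, 0.0]
force: [-0.4, -0.2, -0.4]
opening: 0.0647
```

```bash
python3 est.py 11
```

```text
16.5 [-0.4 -0.2 -0.4] [0.5568 0.2345 0.2806] 0.06466203839240871
case dx,dy,dz 96.09132596447488 -0.055814237156821475 173.68742276962058
0.0 1.049 [ 95.9 173.7]
0.3 0.993 [ 96.8 173.7]
0.5 0.97 [100.6 173.7]
0.6 0.963 [103.5 173.7]
```

View pics/s11.png

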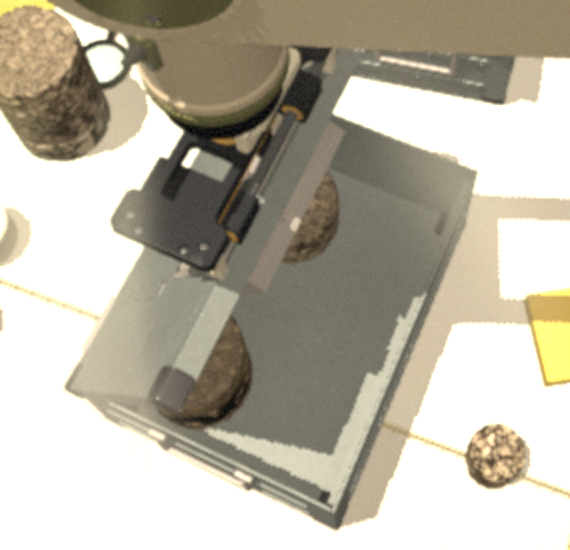

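The fingers are open with no contact force and the lid has not moved. I'll withdraw straight up.

>>> {"api": "send_rows", "payload": {"targets": [[0.4,[0,0,-10],0],[0.4,[0,0,-15],0],[0.4,[0,0,-15],0],[0.4,[0,0,-20],0],[0.4,[0,0,-20],0]]}}

```text
t: 17.05
tool_pos: [0.5566, 0.2347, 0.3623]
orientation: [0.116, 3.138, 0.001]
force: [0.6, 0.1, 0.3]
opening: 0.0652
```

>>> {"api": "send_rows", "payload": {"targets": [[0.4,[0,0,-20],0],[0.4,[0,0,-20],0],[0.4,[0,0,-10],0],[0.4,[0,0,0],0]]}}

```text
t: 17.45
tool_pos: [0.5571, 0.2348, 0.4128]
orientation: [0.116, 3.135, 0.002]
force: [-0.8, 1.2, 0.6]
opening: 0.0648
```

```bash
python3 est.py 12
```

```text
17.45 [-0.8  1.2  0.6] [0.5571 0.2348 0.4128] 0.06478371274120504
case dx,dy,dz 96.30074588272386 0.280416346267927 305.94326545252926
0.0 1.589 [197.6 202. ]
0.3 1.53 [198.  201.6]
0.5 1.49 [197.8 199.6]
0.6 1.471 [198.  198.2]est.py:9: RuntimeWarning: The iteration is not making good progress, as measured by the 
 improvement from the last ten iterations.
  th=fsolve(lambda t:(g(t[0],ph)-g(0,0))[1]-dz,[.3])[0];print(ph,th.round(3),(g(th,ph)-g(0,0)).round(1))
```

>>> {"api": "send_rows", "payload": {"targets": [[0.4,[15,-30,0],0],[0.4,[15,-40,0],0],[0.4,[15,-40,0],0],[0.4,[15,-40,0],0],[0.4,[15,-40,0],0],[0.4,[15,-40,0],0],[0.4,[15,-40,0],0],[0.4,[15,-30,0],0],[0.4,[0,0,0],0],[0.4,[0,0,0],0]]}}

```text
t: 18.5
tool_pos: [0.4143, -0.0561, 0.409]
orientation: [-0.119, -3.139, -0.001]
force: [-0.7, -0.1, -0.4]
opening: 0.065
```

Run:
```python
from h import *
s=robot.read_state();print(s['t'],s['tool_pos'],s['force'],s['dq'].round(3))
d=snap('side','side_e.png');t=snap('top','top_e.png')
for th in(.7,.8,.9,1.,1.1):print(th,proj(d,lidpt([-120,160,134],th)).round(),proj(t,lidpt([-120,160,134],th)).round(),proj(t,lidpt([-120,-160,134],th)).round())
```

```text
18.5 [ 0.41429569 -0.05610338  0.40899066] [-0.68336579 -0.06780841 -0.38610923] [ 0.038  0.018 -0.017  0.004  0.     0.007]
0.7 [[271. 424.]] [[ 87. 261.]] [[283. 274.]]
0.8 [[259. 416.]] [[ 85. 249.]] [[283. 262.]]
0.9 [[244. 408.]] [[ 82. 236.]] [[284. 250.]]
1.0 [[229. 399.]] [[ 80. 223.]] [[284. 236.]]
1.1 [[213. 390.]] [[ 79. 208.]] [[285. 221.]]
```

View pics/side_e.png

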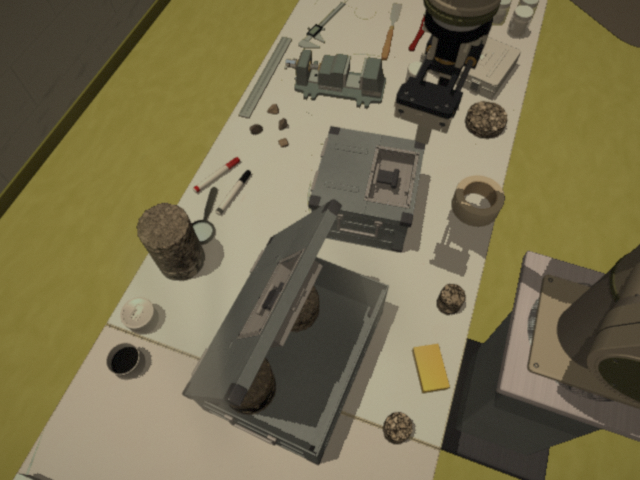

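View pics/top_e.png

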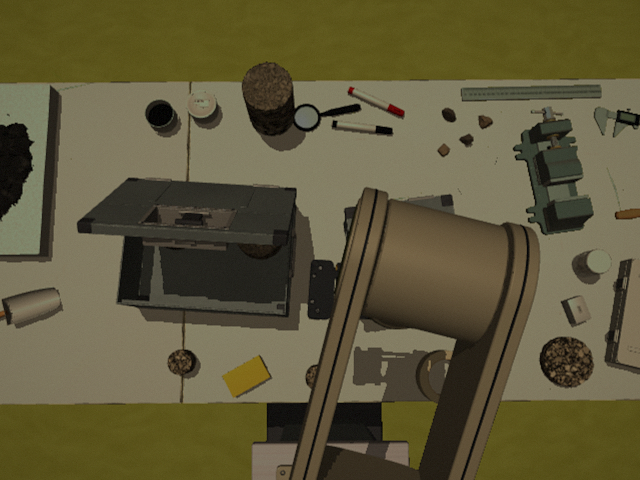

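Run:
```python
from h import *
d=optics.read_camera('side');t=optics.read_camera('top')
for n in('side','top'): print(n,[(r['confidence'],r['point']) for r in optics.cut_out(n,'long_grip')], robot.read_state()['dq'].round(3))
for ph in(0,.15,.6):
    c,s=np.cos(ph),np.sin(ph);p=[-38-40*c-4*s,0,130+40*s-4*c]
    for th in(.92,.98):print(ph,th,proj(d,lidpt(p,th)).round(1),proj(t,lidpt(p,th)).round(1))
a=d['color'][260:330,235:325,::-1];b=t['color'][190:245,135:250,::-1]
cv2.imwrite('pics/ea.png',cv2.convertScaleAbs(cv2.resize(a,None,fx=7,fy=7,interpolation=cv2.INTER_CUBIC),alpha=1.8))
cv2.imwrite('pics/eb.png',cv2.convertScaleAbs(cv2.resize(b,None,fx=6,fy=6,interpolation=cv2.INTER_CUBIC),alpha=2))
```

```text
side [(0.73, [265.8, 302.4])] [-0.001 -0.    -0.003 -0.003  0.003 -0.003]
top [(0.59, [193.4, 217.9])] [-0.006 -0.001  0.     0.     0.002 -0.002]
0 0.92 [[285.8 303.9]] [[188.9 232.7]]
0 0.98 [[279.6 299.6]] [[188.5 226.3]]
0.15 0.92 [[282.8 301.7]] [[188.7 229.5]]
0.15 0.98 [[276.4 297.4]] [[188.4 222.9]]
0.6 0.92 [[272.2 295.7]] [[188.8 218.8]]
0.6 0.98 [[265.7 291.6]] [[188.7 212. ]]
```

View pics/ea.png

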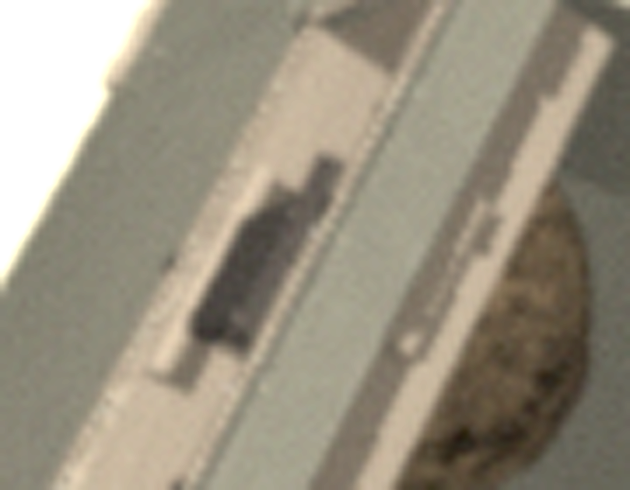

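View pics/eb.png

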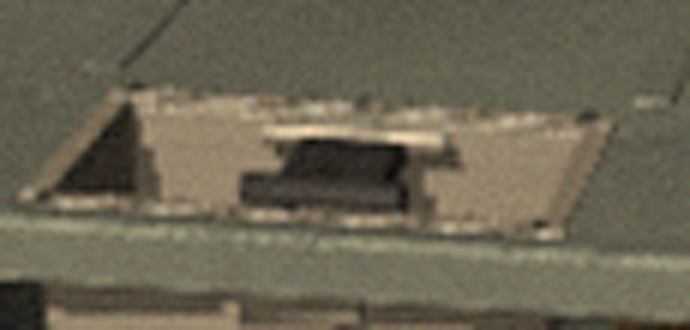

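Run:
```python
from h import *
t=optics.read_camera('top');d=optics.read_camera('side')
for th in(.94,.98,1.02,1.06):
    print(th,'rim back/front row',proj(t,lidpt([-26,0,134],th))[0].round(1),proj(t,lidpt([-104,0,134],th))[0].round(1),'lid front corner',proj(t,lidpt([-120,160,134],th))[0].round(1),proj(t,lidpt([-120,-160,134],th))[0].round(1), [ (ph,proj(t,lidpt([-38-40*np.cos(ph)-4*np.sin(ph),0,130+40*np.sin(ph)-4*np.cos(ph)],th))[0,1].round(1)) for ph in(0,.15,.3,.6)])
im=t['color'][170:260,70:310,::-1]
cv2.imwrite('pics/ec.png',cv2.convertScaleAbs(cv2.resize(im,None,fx=3.3,fy=3.3,interpolation=cv2.INTER_CUBIC),alpha=2))
```

```text
0.94 rim back/front row [195.5 213.2] [184.8 233.2] lid front corner [ 81.5 231. ] [283.8 244.4] [(0, np.float64(230.6)), (0.15, np.float64(227.4)), (0.3, np.float64(223.9)), (0.6, np.float64(216.6))]
0.98 rim back/front row [195.4 210.1] [184.6 228.1] lid front corner [ 80.8 225.4] [284.  238.9] [(0, np.float64(226.3)), (0.15, np.float64(222.9)), (0.3, np.float64(219.4)), (0.6, np.float64(212.0))]
1.02 rim back/front row [195.3 206.8] [184.4 222.8] lid front corner [ 80.2 219.7] [284.2 233.2] [(0, np.float64(221.8)), (0.15, np.float64(218.4)), (0.3, np.float64(214.8)), (0.6, np.float64(207.4))]
1.06 rim back/front row [195.3 203.6] [184.3 217.5] lid front corner [ 79.6 213.9] [284.4 227.4] [(0, np.float64(217.3)), (0.15, np.float64(213.8)), (0.3, np.float64(210.1)), (0.6, np.float64(202.7))]
```

View pics/ec.png

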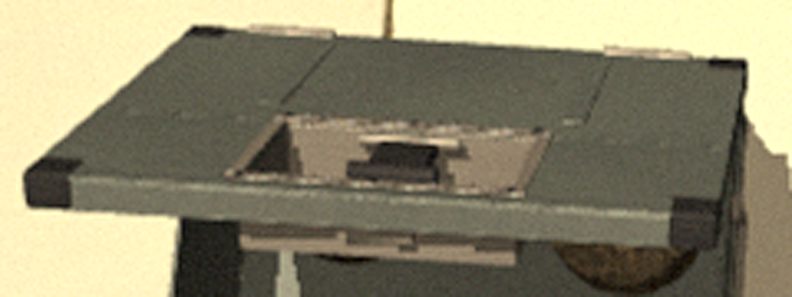

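Run:
```python
from h import *
print(ticket.close_job()); print(robot.read_state()['t'])
```

```text
the job is handed in; nothing more can be done
None
the job is handed in; nothing more can be done
```

The long case is open, the short case looks shut, and the job was handed in at about 19 s of the 43 s allowed. No verdict was reported.

**What I did:** I gripped the long case's paddle by its bar ends and pulled it up to trip the latch. I kept pulling along the hinge arc to raise the lid, then let go, withdrew straight up and moved the arm clear.

**Last checks:**
- **Lid:** the dish rims in the top picture put it at about 1.0 rad (57°). It looked the same before and after I let go. I did not measure its speed.
- **Paddle:** it lies back in its dish. Measured against the rims, its angle is under about 0.1 rad.
- **Short case:** it looks shut in the side picture. I did not measure its lid angle.
- **Arm:** it is clear of everything, with the force reading back to noise (under 1 N) and the joints at rest.

**What disagreed or went wrong:**
- **First grip:** I thought the 50 N grip had slipped, because near shut the lid's motion hardly shows in the side picture. I let go and gripped again at 60 N, so the paddle was pulled twice. Whether it really slipped I don't know.
- **Pull force:** the second pull reached about 19 N and the bar stayed in the grip.
- **Lid angle:** my estimates at the end ranged from 0.95 to 1.02 rad, all well above the 45° asked for. At the low end of that range the paddle would come out nearer 0.2 rad, over the 0.15 limit. The rims favour the high end.

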